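# Third hand for the spice-drawer front

### The arm

A 6-joint arm with a two-finger parallel gripper is mounted at the origin on a cart in front of the work surface, level with it; the furniture and walls round the work are solid. World frame = base frame: x ahead of the robot, y to its left, z up, the work surface at z = 0. Lengths are in m, angles in rad, forces in N, time in s.
With the tool pointing down it reaches from about 0.35 to 0.85 m from the base axis. Payload 8.1 kg.
Tool frame: the origin (TCP) lies between the finger pads; the fingertips stand 19 mm ahead of it and the grasp point (between the pads) is the TCP; z points along the fingers, y is the line along which they close (so a half turn about z gives the same grasp; the last joint's range is limited). The gripper opens to 93 mm and grips with 3 to 60 N. Pads are 15 mm wide; open, the fingers measure 128 mm over their backs; the gripper's body (75 mm by 188 mm) begins 65 mm behind the grasp point.
Start: joints at [-1.316, 0.13, 1.488, -0, 1.523, -0.085], TCP at [0.2, -0.566, 0.238] pointing down, gripper open.
Joint ranges: [-2.96, 2.96], [-0.89, 2.26], [0.02, 2.5], [-1.34, 4.48], [0, 2.73], [-2.66, 2.66]. Speed limits (rad/s): [2.39, 2.39, 2.79, 3.14, 3.14, 3.14].

### API

Orientations are given as [roll, pitch, yaw] about the fixed x, y, z axes, in that order (R = Rz(yaw) Ry(pitch) Rx(roll)).
In Python, from bench import get_obs, snapshot, sign_off gives the robot as it stands.
- The arm moves only by the tool arm_command, never from a script. Its arguments are lists of equal length, an entry for each row: "slide": the shift along the tool's x, y, z in units of 50 mm (1.0 is 50 mm), a list of three; "spin": the turn about the tool's z in units of 5 degrees (1.0 is 5 degrees); "claw": the finger opening in mm, from 0 to 93. A call has exactly 10 rows; each row is the pose to reach, as a shift and turn from the pose commanded when the call began, along the tool's axes at that moment; what a row does not reach only later rows make up. A row lasts 1/8 s, in which the tool goes at most 62.5 mm and 10.7 degrees, less where a joint would pass 70% of its speed; a pose out of reach is approached as far as the arm can. A call with a gripper value outside its range is refused whole. The fingers move at their own pace and stop on an object; "squeeze" is the grip in N (left out, the last holds). Time passes only in rows, so rows that repeat a pose let the fingers close, or fill a call up. It gives the time, the measured TCP pose, the force, the opening and the grip force at its end, in the units of the state.
- get_obs(): the state, without advancing time (a new reading comes with each control period).
- snapshot(name): name is "side" or "top" or "wrist"; returns a dict with "color" (400x640x3 uint8, blue, green, red), "K" (3x3 intrinsics, pixels), "R" (3x3) and "t" (3): a world point X has camera coordinates R X + t; the wrist camera has in their place "tool_from_camera" (4x4, takes a point from camera to tool coordinates, whose origin is the TCP and whose axes are the flange's). Camera axes: x right, y down, z forward; pixel columns grow to the right and rows downward; lengths in m; the calibration is good to about 2 mm. A picture is of the moment at which its call begins: read the wrist's pose just before it. There is no depth.
- sign_off(): hands the job in; it is judged then, once.
The state is a dict: "time": time; "joint_positions": joint angles; "qvel": joint speeds; "effort": joint torques, N m; "ee_pos": TCP position; "tool_rot": TCP orientation; "ft_force": force on the tool from outside, world axes, zero at the start; "torque": the same for the moment, N m; "finger_gap": opening from 0.0 (shut) to 1.0 (fully open); "finger_force": force on a finger pad.
Only numpy, scipy, OpenCV 4.12 (cv2) and the standard library are available. Lean on these libraries where they do the work, as an engineer would, in place of code of your own. Each camera call takes 0.05 s, during which the arm holds its last target. There are 200 camera calls.

### The job

The small spice drawer on the assembly board has lost its front: take the loose white drawer front by the middle of its top edge, push it squarely onto the drawer's two dowels until the joint is closed, and press front and drawer home against the board's fence. Keep pressing with a steady force of about 12 N (never under 6 or over 20 N) for at least three seconds so that a colleague can drive the bracket screws at both corners, and finish while still holding and pressing; never ram the joint (40 N would split it) and leave the screwdriver, the round tin and the striped mug where they are.

Things in the scene. Friction and masses are not known exactly. Their poses are not given: they have to be found in the camera images.
- front: Loose drawer front standing upright on the worktop: 190 mm wide (its y), 85 high (z), 18 thick (x), 0.15 to 0.31 kg. Origin: centre of its underside. Its -x face is white with a brass knob; its +x face is bare wood with two blind dowel holes. Seated, it is parallel to the drawer, with its origin at x = -84 mm, y = 0, z = 0 in the drawer's frame.
- grip (a point): Middle of the front's top edge, 85 mm above its underside: pinch it here across the 18 mm thickness, from above, within 45 mm of the middle (along the front's y) so that both corners stay free.
- knob (a point): Outer end of the brass knob on the white face: 22 mm across, 24 mm proud, 32 mm above the underside; fingertips kept more than 45 mm above the underside clear it.
- drawer: Loose wooden drawer box, open on top and at its front end (-x): 150 mm long (x), 170 wide (y), 60 high, 0.6 to 0.85 kg, walls 14 thick. It stands on the board, its back (+x) 8 to 25 mm short of the fence and up to 3 degrees out of square, and slides when pushed with 3 to 8 N. Origin: centre of its underside. Side walls end at x = -75 mm; between them a finger has 142 mm.
- hole_left (a point): Mouth centre of one dowel hole in the front's bare +x face, at (+9, +78, 30) mm in the front's frame: 11 mm across with a small chamfer, 12.5 mm deep. Axes as the front's.
- hole_right (a point): The same for the other hole, at (+9, -78, 30) mm in the front's frame.
- dowel_left (a point): Tip of one wooden dowel, 8 mm thick with a tapered end, that stands 10 mm out of the drawer's side wall end, pointing along the drawer's -x; at (-85, +78, 30) mm in the drawer's frame.
- dowel_right (a point): The same for the other dowel, at (-85, -78, 30) mm in the drawer's frame.
- board: Fixed plywood assembly board, 265 mm long (x from -110 to +155 mm), 220 mm wide (y), its top 14 mm above the worktop. Origin: at worktop height on its centre line. Its x axis points to the fence. To the right of the worktop lies the hob; a hood hangs over it, so turn the arm drawn in (about 0.42 m from the base axis) before reaching out.
- fence (a point): Foot of the rigid wooden fence's face, in the middle of its width, at (130, 0, 14) mm in the board's frame, axes as the board's (x points into the fence). The fence is 45 mm high, 220 mm wide and 25 mm thick. With the drawer's back against the fence its origin is 75 mm in front of this point, and the seated front's origin 159 mm in front of it.
- screwdriver: Screwdriver with a red handle, about 200 mm long, lying on the worktop; bystander.
- tin: Low round food tin, 86 mm across, 40 mm high, origin at the centre of its underside; bystander.
- mug: White mug with coloured stripes, 87 x 125 mm, 103 mm high, origin at its underside; bystander.

How it is judged:
By the outcome, as a careful person would: the job done as asked, in the order asked, and still so for the second after the job is handed in, while the arm keeps its last pose, push and grip.
It also fails if it takes over 64 s, if anything falls off the work surface, if the arm or the gripper's body presses on something with over 40 N, if the wrist force passes 120 N, or if a joint passes its speed limit or range.

## Working session

There is one attempt and no reset: what is moved stays moved. The work goes in short steps, Python scripts to look and compute and a tool call to move; the robot and the scene stay as the last step left them, time stands still between calls to the robot, and variables do not carry over. Pictures are saved under pics/ and viewed, at most 10 in all, crops included, and the job is handed in when it is done.

Besides the shell and the picture viewer there is one more tool, called by a JSON object that holds its "api" and its "payload", one argument or row to a line. arm_command: Moves the arm, as the interface text tells. Its arguments: {"type":"object","properties":{"slide":{"type":"array","items":{"type":"array","items":{"type":"number"}}},"spin":{"type":"array","items":{"type":"number"}},"claw":{"type":"array","items":{"type":"number"}},"squeeze":{"type":"number"}},"required":["slide","spin","claw"]}

```bash
mkdir -p pics; ls; cat > h.py <<'E'
import numpy as np,cv2
from bench import get_obs,snapshot,sign_off
def ray(s,u,v):
    d=s["R"].T@np.linalg.inv(s["K"])@np.array([u,v,1.]);return -s["R"].T@s["t"],d
def onz(s,u,v,z):
    c,d=ray(s,u,v);return c+d*(z-c[2])/d[2]
def proj(s,X):
    p=s["K"]@(s["R"]@np.array(X)+s["t"]);return p[:2]/p[2]
E
python3 - <<'E'
from h import *
import pickle
o=get_obs();print(o)
d={}
for n in("top","side"):
    s=snapshot(n);d[n]=s;cv2.imwrite(f"pics/{n}0.png",s["color"]);print(n,s["K"],s["R"],s["t"],-s["R"].T@s["t"])
pickle.dump(d,open("s0.pkl","wb"))
E
```

```text
pics
{'time': 0.0, 'joint_positions': array([-1.31638142e+00,  1.31151987e-01,  1.48928944e+00, -2.88147463e-05,
        1.52301047e+00, -8.54053941e-02]), 'qvel': array([-9.91413049e-05,  5.84070427e-04, -3.58495633e-04, -9.41057238e-04,
        1.95125542e-04, -3.25563703e-03]), 'effort': array([ 4.93111238e-04, -5.59840572e+01, -4.91751623e+01,  7.69427698e-02,
        3.53339477e-02, -1.35030209e-04]), 'ee_pos': array([ 0.19986094, -0.56515549,  0.23658733]), 'tool_rot': array([-3.13973773e+00, -1.29921912e-04,  3.39821583e-01]), 'ft_force': array([ 0.26368332, -0.20603967, -0.2770706 ]), 'torque': array([ 0.01372693, -0.02317756,  0.00736449]), 'finger_force': 0.0, 'finger_gap': 0.9984205090422829}
top [[394.22729181   0.         320.08199772]
 [  0.         394.22729181 204.76748563]
 [  0.           0.           1.        ]] [[ 0.02688737 -0.99943772 -0.02003301]
 [-0.98269507 -0.02275225 -0.18382803]
 [ 0.18326887  0.02462899 -0.98275426]] [0.23651757 0.47821953 0.88191607] [0.30195688 0.22554445 0.95935509]
side [[432.57113993   0.         322.30624277]
 [  0.         432.57113993 203.50957851]
 [  0.           0.           1.        ]] [[-0.97986237  0.19958541  0.00594899]
 [ 0.17268689  0.86200938 -0.4765701 ]
 [-0.10024453 -0.4659458  -0.87911634]] [ 0.41425749 -0.24622255  1.35702362] [0.58446892 0.76186585 1.07317493]
```

View pics/top0.png

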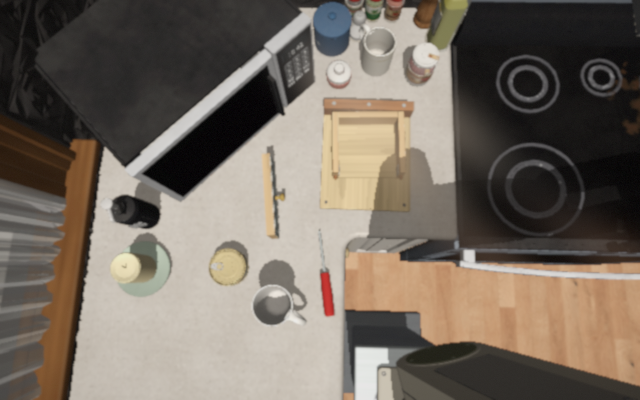

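View pics/side0.png

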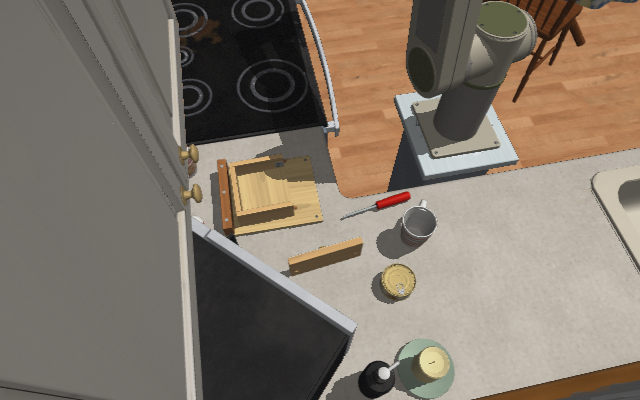

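The top view shows the front at about (269,195), with its knob at (281,196) facing -y and its bare face towards +y. The drawer and board are at (368,155) with the fence on top at (368,105), towards +x. The tin is at (228,267), the mug at (273,305) and the screwdriver at (326,275). The side view agrees: the front is at (326,256) with its bare face visible.

```bash
python3 - <<'E'
from h import *
import pickle
d=pickle.load(open("s0.pkl","rb"))
t=d["top"]["color"][88:248,240:420];cv2.imwrite("pics/topc.png",cv2.resize(t,None,fx=4,fy=4,interpolation=cv2.INTER_CUBIC)[:600])
t=d["side"]["color"][150:280,210:370];cv2.imwrite("pics/sidec.png",cv2.resize(t,None,fx=4.5,fy=4.5,interpolation=cv2.INTER_CUBIC))
E
```

```text
(no output)
```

View pics/topc.png

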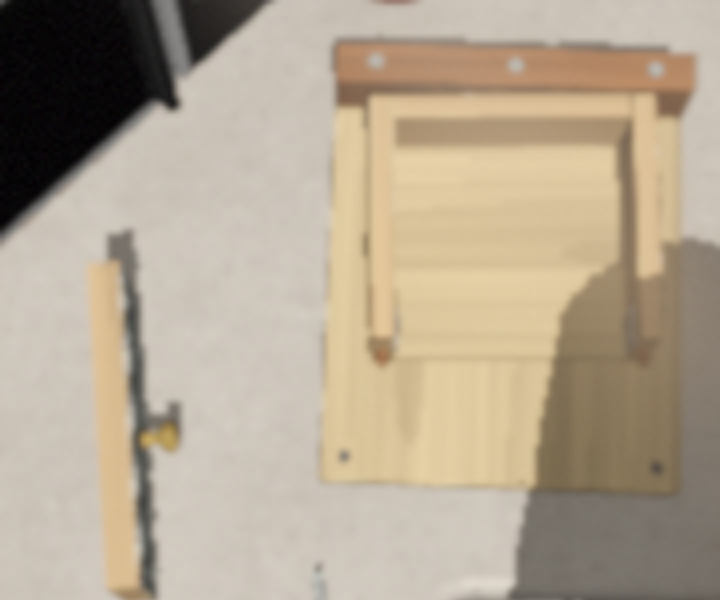

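View pics/sidec.png

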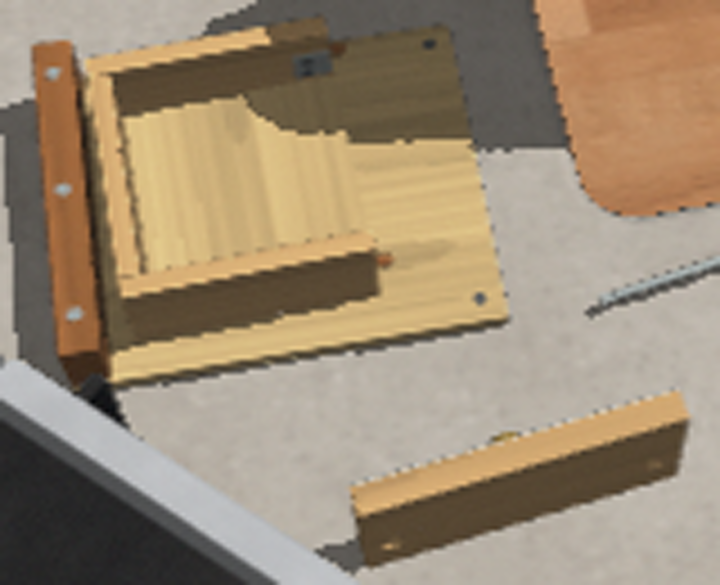

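The crops show the front's top edge from crop (105,262) to (125,585), the board's near corners at (322,481) and (678,493), the drawer's outer back corners at (370,97) and (657,97), and its wall ends at (381,338) and (648,340).

```bash
python3 - <<'E'
from h import *
import pickle
np.set_printoptions(precision=4,suppress=True)
d=pickle.load(open("s0.pkl","rb"))
T=d["top"];S=d["side"]
tp=lambda u,v,z:onz(T,240+u/4-.375,88+v/4-.375,z)[:2]
sp=lambda u,v,z:onz(S,210+u/4.5-.4,150+v/4.5-.4,z)[:2]
def L(n,a,b):print(n,a,b,"mid",(a+b)/2,"len",np.linalg.norm(a-b),"ang(a-b)",np.degrees(np.arctan2(*(a-b)[::-1])))
L("front top T",tp(105,262,.085),tp(125,583,.085))
L("  left edge",tp(88,262,.085),tp(108,583,.085))
L("front top S bare edge",sp(357,512,.085),sp(688,422,.085))
L("front top S knob edge",sp(350,487,.085),sp(681,392,.085))
L("board near T",tp(322,481,.014),tp(678,493,.014))
L("fence topback T",tp(335,42,.059),tp(695,55,.059))
L("fence topfront T",tp(337,80,.059),tp(693,92,.059))
L("fence topfront S",sp(103,352,.059),sp(72,42,.059))
L("board near S",sp(508,319,.014),sp(447,27,.014))
L("board left S",sp(108,383,.014),sp(508,319,.014))
L("drawer left outer T",tp(370,97,.074),tp(370,338,.074))
L("drawer right outer T",tp(657,97,.074),tp(661,340,.074))
L("drawer left S",sp(121,297,.074),sp(380,249,.074))
L("drawer back S",sp(121,297,.074),sp(85,62,.074))
L("dowel tips T",tp(381,361,.044),tp(643,361,.044))
L("dowel tips S",sp(390,261,.044),sp(343,48,.044))
# refined masks
hsv=cv2.cvtColor(T["color"],cv2.COLOR_BGR2HSV)
m=cv2.inRange(hsv,(8,60,120),(25,255,255));m[:, :255]=0;m[:,280:]=0;m[:145]=0;m[245:]=0
c=max(cv2.findContours(m,0,1)[0],key=cv2.contourArea);r=cv2.minAreaRect(c);print(r,cv2.boxPoints(r));b=cv2.boxPoints(r);print([onz(T,*p,.085)[:2] for p in b])
print("tin",onz(T,228,267,.04),"mug",onz(T,273,305,.103),"sd",onz(T,320,230,.01),onz(T,328,315,.02))
E
```

```text
front top T [0.584  0.3765] [0.3975 0.3555] mid [0.4907 0.366 ] len 0.18760029479499132 ang(a-b) 6.413076433701785
  left edge [0.5838 0.3864] [0.3973 0.3651] mid [0.4905 0.3757] len 0.18767576150761317 ang(a-b) 6.527148547738537
front top S bare edge [0.5837 0.3835] [0.3966 0.3677] mid [0.4902 0.3756] len 0.18772048685555473 ang(a-b) 4.825403119638303
front top S knob edge [0.5851 0.3686] [0.3961 0.3494] mid [0.4906 0.359 ] len 0.18996930596490197 ang(a-b) 5.803237072700654
board near T [0.4706 0.2489] [0.4682 0.0332] mid [0.4694 0.1411] len 0.21574644598271228 ang(a-b) 89.3751740688397
fence topback T [0.7355 0.2472] [0.7308 0.0282] mid [0.7331 0.1377] len 0.21908046681151772 ang(a-b) 88.77282909448057
fence topfront T [0.7107 0.2453] [0.7068 0.0298] mid [0.7087 0.1376] len 0.21562204748968392 ang(a-b) 88.9613007182115
fence topfront S [0.7107 0.2488] [0.7077 0.0306] mid [0.7092 0.1397] len 0.21815285825305897 ang(a-b) 89.21144570212486
board near S [0.4737 0.2522] [0.4703 0.0345] mid [0.472  0.1434] len 0.21771689718137435 ang(a-b) 89.10494322857804
board left S [0.7155 0.2469] [0
[... 480 characters left out ...]
5] [0.6995 0.0578] mid [0.6973 0.1407] len 0.16578527420392583 ang(a-b) 91.50096628255145
dowel tips T [0.5389 0.2149] [0.5423 0.0589] mid [0.5406 0.1369] len 0.156009342643852 ang(a-b) 91.2442433934214
dowel tips S [0.5383 0.2149] [0.5413 0.0581] mid [0.5398 0.1365] len 0.15686057390494754 ang(a-b) 91.0987832633433
((267.91796875, 195.38876342773438), (84.56970977783203, 10.191978454589844), 84.5596694946289) [[258.8359 153.7775]
 [268.982  152.8112]
 [277.     237.    ]
 [266.8539 237.9663]]
[array([0.582 , 0.3928]), array([0.5849, 0.3693]), array([0.3898, 0.3415]), array([0.387, 0.364])]
tin [0.3219 0.4579 0.04  ] mug [0.2438 0.3408 0.103 ] sd [0.4169 0.2479 0.01  ] [0.2194 0.2239 0.02  ]
```

```bash
cat > plan.py <<'E'
import numpy as np,json,os
F="cmd.json"
if not os.path.exists(F): json.dump([.2,-.566,.238,19.48],open(F,"w"))
def plan(wps,save=True):
    """wps: 10 rows (x,y,z,yaw_deg) world -> print arm_command rows; stores last rounded commanded pose"""
    P=np.array(json.load(open(F)));c,s=np.cos(np.radians(P[3])),np.sin(np.radians(P[3]))
    A=np.array([[c,s,0],[s,-c,0],[0,0,-1]])
    W=np.array(wps,float);sl=np.round((W[:,:3]-P[:3])@A/.05,2);sp=np.round(-(W[:,3]-P[3])/5,2)
    print("slide",(sl+0).tolist());print("spin",(sp+0).tolist())
    Q=np.append(P[:3]+A@(sl[-1]*.05),P[3]-5*sp[-1])
    if save: json.dump(Q.tolist(),open(F,"w"))
    print("end",np.round(Q,4))
def lin(a,b,n): return [tuple(np.array(a)+(np.array(b)-np.array(a))*k/n) for k in range(1,n+1)]
E
python3 - <<'E'
from plan import *
th0=np.arctan2(-.566,.2)
w=[];r=.6
for k in range(1,11):
    rr=max(.42,.6-.06*k); th=th0+max(0,k-3)*.14
    w.append((rr*np.cos(th),rr*np.sin(th),.238,19.48+8.4*k))
plan(w)
w=[];th1=th
for k in range(1,11):
    t=th1+(.643-th1)*min(1,k/7); rr=.42 if k<=7 else .42+.06*(k-7)
    w.append((rr*np.cos(t),rr*np.sin(t),.238,103.48+8.27*k))
plan(w)
E
```

```text
slide [[0.0, -1.21, 0.0], [0.0, -2.41, 0.0], [0.0, -3.61, 0.0], [1.17, -3.69, 0.0], [2.32, -3.93, 0.0], [3.43, -4.33, 0.0], [4.46, -4.89, 0.0], [5.41, -5.58, 0.0], [6.26, -6.4, 0.0], [6.98, -7.32, 0.0]]
spin [-1.68, -3.36, -5.04, -6.72, -8.4, -10.08, -11.76, -13.44, -15.12, -16.8]
end [  0.407   -0.1046   0.238  103.48  ]
slide [[0.98, 0.44, 0.0], [2.01, 0.75, 0.0], [3.07, 0.93, 0.0], [4.14, 0.97, 0.0], [5.21, 0.88, 0.0], [6.25, 0.65, 0.0], [7.26, 0.28, 0.0], [7.74, 1.39, 0.0], [8.21, 2.49, 0.0], [8.69, 3.59, 0.0]]
spin [-1.65, -3.31, -4.96, -6.62, -8.27, -9.92, -11.58, -13.23, -14.89, -16.54]
end [  0.4802   0.3598   0.238  186.18  ]
```

{"api": "arm_command", "payload": {
  "slide": [
    [0.0,-1.21,0.0],
    [0.0,-2.41,0.0],
    [0.0,-3.61,0.0],
    [1.17,-3.69,0.0],
    [2.32,-3.93,0.0],
    [3.43,-4.33,0.0],
    [4.46,-4.89,0.0],
    [5.41,-5.58,0.0],
    [6.26,-6.4,0.0],
    [6.98,-7.32,0.0]
  ],
  "spin": [-1.68,-3.36,-5.04,-6.72,-8.4,-10.08,-11.76,-13.44,-15.12,-16.8],
  "claw": [93,93,93,93,93,93,93,93,93,93]
}}

```text
time: 1.35
ee_pos: [0.4075, -0.1024, 0.2373]
tool_rot: [-3.141, -0.0, 1.811]
ft_force: [1.2, -0.2, -0.4]
finger_gap: 1.001
finger_force: 0.0
```

{"api": "arm_command", "payload": {
  "slide": [
    [0.98,0.44,0.0],
    [2.01,0.75,0.0],
    [3.07,0.93,0.0],
    [4.14,0.97,0.0],
    [5.21,0.88,0.0],
    [6.25,0.65,0.0],
    [7.26,0.28,0.0],
    [7.74,1.39,0.0],
    [8.21,2.49,0.0],
    [8.69,3.59,0.0]
  ],
  "spin": [-1.65,-3.31,-4.96,-6.62,-8.27,-9.92,-11.58,-13.23,-14.89,-16.54],
  "claw": [93,93,93,93,93,93,93,93,93,93]
}}

```text
time: 2.6
ee_pos: [0.4815, 0.3614, 0.2373]
tool_rot: [-3.142, 0.0, -3.028]
ft_force: [0.6, 0.4, 1.3]
finger_gap: 0.997
finger_force: 0.0
```

```bash
python3 - <<'E'
from h import *
np.set_printoptions(precision=4,suppress=True)
o=get_obs();s=snapshot("wrist");print(o["ee_pos"],o["tool_rot"],o["joint_positions"],s["K"],s["tool_from_camera"])
cv2.imwrite("pics/w1.png",s["color"])
E
```

```text
[0.4815 0.3614 0.2373] [-3.1415  0.0001 -3.0284] [ 0.5589  0.1359  1.4828 -0.0001  1.5228 -1.1251] [[286.8079   0.     319.7738]
 [  0.     286.8079 203.8761]
 [  0.       0.       1.    ]] [[-0.0003 -0.9598 -0.2808  0.0788]
 [ 1.     -0.0003 -0.0001  0.0002]
 [ 0.0001 -0.2808  0.9598 -0.1473]
 [ 0.      0.      0.      1.    ]]
```

View pics/w1.png

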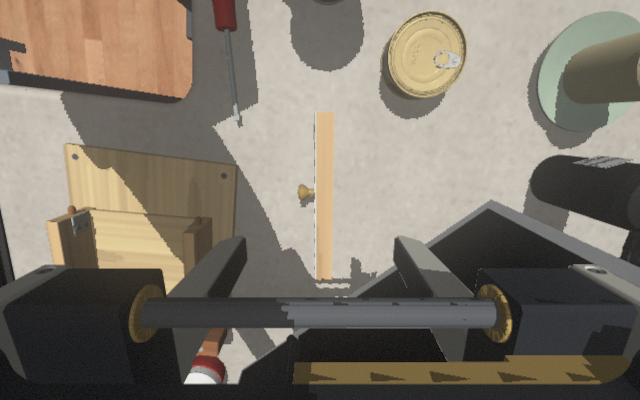

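The wrist view shows the front's top edge as a vertical strip at u 316–334, v 112–279, with the knob at (305,192). The yaw is already nearly parallel.

```bash
cat >> h.py <<'E'
from scipy.spatial.transform import Rotation as Ro
def wonz(o,s,u,v,z):
    M=s["tool_from_camera"];R=Ro.from_euler("xyz",o["tool_rot"]).as_matrix()
    d=R@M[:3,:3]@np.linalg.inv(s["K"])@np.array([u,v,1.]);c=o["ee_pos"]+R@M[:3,3]
    return c+d*(z-c[2])/d[2]
E
python3 - <<'E'
from h import *
np.set_printoptions(precision=4,suppress=True)
o=get_obs();s=snapshot("wrist")
hsv=cv2.cvtColor(s["color"],cv2.COLOR_BGR2HSV);print(hsv[200,308:340].tolist())
m=cv2.inRange(hsv,(8,60,150),(25,255,255));m[:,:312]=0;m[:,345:]=0;m[:90]=0;m[290:]=0
m=cv2.morphologyEx(m,cv2.MORPH_OPEN,np.ones((5,5)))
c=max(cv2.findContours(m,0,1)[0],key=cv2.contourArea);r=cv2.minAreaRect(c);b=cv2.boxPoints(r);print(r,b)
for v in (120,160,200,240,270):
    u=np.where(m[v])[0];print(v,u.min(),u.max(),wonz(o,s,u.min()-.5,v,.085)[:2],wonz(o,s,u.max()+.5,v,.085)[:2])
v=np.where(m[:,325])[0];print(v.min(),v.max(),wonz(o,s,325,v.min()-.5,.085),wonz(o,s,325,v.max()+.5,.085))
E
```

```text
[[20, 26, 117], [20, 27, 115], [21, 22, 116], [22, 25, 114], [37, 14, 170], [40, 7, 215], [18, 47, 212], [17, 85, 215], [18, 88, 217], [17, 89, 217], [16, 88, 218], [17, 89, 217], [17, 89, 217], [17, 92, 217], [17, 91, 216], [18, 88, 219], [18, 89, 220], [18, 89, 221], [18, 89, 220], [18, 88, 221], [18, 89, 221], [18, 88, 222], [18, 87, 223], [18, 45, 206], [20, 27, 201], [21, 24, 200], [18, 23, 202], [17, 25, 201], [19, 24, 202], [19, 24, 203], [17, 24, 203], [18, 25, 203]]
((323.0701904296875, 193.98822021484375), (17.176509857177734, 172.0821533203125), 0.3493601977825165) [[313.9575 279.9753]
 [315.0067 107.8964]
 [332.1829 108.0011]
 [331.1337 280.0801]]
120 315 332 [0.4072 0.3493] [0.4051 0.3669]
160 315 331 [0.4463 0.3538] [0.4442 0.371 ]
200 315 330 [0.4884 0.3586] [0.4864 0.3755]
240 315 329 [0.5342 0.3639] [0.5322 0.3804]
270 315 329 [0.571  0.3681] [0.569  0.3852]
108 280 [0.3944 0.3581 0.085 ] [0.583  0.3817 0.085 ]
```

```bash
python3 - <<'E'
from plan import *
g=(.4892,.367,.069,186.4)
w=[(.4892,.367,.238,186.4)]+lin((.4892,.367,.238,186.4),g,5)+[g]*4
plan(w)
E
```

```text
slide [[-0.19, 0.12, 0.0], [-0.19, 0.12, 0.68], [-0.19, 0.12, 1.35], [-0.19, 0.12, 2.03], [-0.19, 0.12, 2.7], [-0.19, 0.12, 3.38], [-0.19, 0.12, 3.38], [-0.19, 0.12, 3.38], [-0.19, 0.12, 3.38], [-0.19, 0.12, 3.38]]
spin [-0.04, -0.04, -0.04, -0.04, -0.04, -0.04, -0.04, -0.04, -0.04, -0.04]
end [4.8900e-01 3.6680e-01 6.9000e-02 1.8638e+02]
```

{"api": "arm_command", "payload": {
  "slide": [
    [-0.19,0.12,0.0],
    [-0.19,0.12,0.68],
    [-0.19,0.12,1.35],
    [-0.19,0.12,2.03],
    [-0.19,0.12,2.7],
    [-0.19,0.12,3.38],
    [-0.19,0.12,3.38],
    [-0.19,0.12,3.38],
    [-0.19,0.12,3.38],
    [-0.19,0.12,3.38]
  ],
  "spin": [-0.04,-0.04,-0.04,-0.04,-0.04,-0.04,-0.04,-0.04,-0.04,-0.04],
  "claw": [93,93,93,93,93,93,93,60,40,26],
  "squeeze": 40
}}

```text
time: 3.95
ee_pos: [0.4901, 0.3676, 0.0704]
tool_rot: [3.14, 0.002, -3.031]
ft_force: [-0.2, 0.5, 0.3]
finger_gap: 0.728
finger_force: 0.0
```

{"api": "arm_command", "payload": {
  "slide": [
    [0,0,0],
    [0,0,0],
    [0,0,0],
    [0,0,0],
    [0,0,0],
    [0,0,0],
    [0,0,0],
    [0,0,0],
    [0,0,0],
    [0,0,0]
  ],
  "spin": [0,0,0,0,0,0,0,0,0,0],
  "claw": [22,20,18,14,14,14,14,14,14,14]
}}

```text
time: 5.2
ee_pos: [0.4892, 0.367, 0.0686]
tool_rot: [-3.142, -0.0, -3.03]
ft_force: [0.6, 1.3, -1.7]
finger_gap: 0.189
finger_force: 40.0
```

```bash
python3 - <<'E'
from plan import *
a=(.489,.3668,.069,186.38);b=(.489,.3668,.189,186.38);c=(.48,.25,.189,138)
plan(lin(a,b,3)+lin(b,c,7)); plan(lin(c,(.490,.137,.189,91.2),8)+[(.490,.137,.189,91.2)]*2)
E
```

```text
slide [[0.0, 0.0, -0.8], [0.0, 0.0, -1.6], [0.0, 0.0, -2.4], [0.06, -0.33, -2.4], [0.13, -0.66, -2.4], [0.19, -0.99, -2.4], [0.25, -1.31, -2.4], [0.31, -1.64, -2.4], [0.38, -1.97, -2.4], [0.44, -2.3, -2.4]]
spin [0.0, 0.0, 0.0, 1.38, 2.76, 4.15, 5.53, 6.91, 8.29, 9.68]
end [  0.48     0.2501   0.189  137.98  ]
slide [[-0.21, -0.19, 0.0], [-0.42, -0.39, 0.0], [-0.62, -0.58, 0.0], [-0.83, -0.77, 0.0], [-1.04, -0.97, 0.0], [-1.25, -1.16, 0.0], [-1.46, -1.35, 0.0], [-1.66, -1.55, 0.0], [-1.66, -1.55, 0.0], [-1.66, -1.55, 0.0]]
spin [1.17, 2.34, 3.51, 4.68, 5.85, 7.02, 8.19, 9.36, 9.36, 9.36]
end [ 0.4897  0.1369  0.189  91.18  ]
```

{"api": "arm_command", "payload": {
  "slide": [
    [0.0,0.0,-0.8],
    [0.0,0.0,-1.6],
    [0.0,0.0,-2.4],
    [0.06,-0.33,-2.4],
    [0.13,-0.66,-2.4],
    [0.19,-0.99,-2.4],
    [0.25,-1.31,-2.4],
    [0.31,-1.64,-2.4],
    [0.38,-1.97,-2.4],
    [0.44,-2.3,-2.4]
  ],
  "spin": [0.0,0.0,0.0,1.38,2.76,4.15,5.53,6.91,8.29,9.68],
  "claw": [14,14,14,14,14,14,14,14,14,14]
}}

```text
time: 6.45
ee_pos: [0.4798, 0.2497, 0.1885]
tool_rot: [-3.141, -0.0, 2.404]
ft_force: [-0.3, -1.5, -1.5]
finger_gap: 0.195
finger_force: 40.0
```

{"api": "arm_command", "payload": {
  "slide": [
    [-0.21,-0.19,0.0],
    [-0.42,-0.39,0.0],
    [-0.62,-0.58,0.0],
    [-0.83,-0.77,0.0],
    [-1.04,-0.97,0.0],
    [-1.25,-1.16,0.0],
    [-1.46,-1.35,0.0],
    [-1.66,-1.55,0.0],
    [-1.66,-1.55,0.0],
    [-1.66,-1.55,0.0]
  ],
  "spin": [1.17,2.34,3.51,4.68,5.85,7.02,8.19,9.36,9.36,9.36],
  "claw": [14,14,14,14,14,14,14,14,14,14]
}}

```text
time: 7.7
ee_pos: [0.4898, 0.1375, 0.1886]
tool_rot: [-3.142, -0.0, 1.593]
ft_force: [-0.7, 0.0, -1.6]
finger_gap: 0.192
finger_force: 40.0
```

```bash
python3 - <<'E'
from h import *
import pickle
np.set_printoptions(precision=4,suppress=True)
d={"o":get_obs()}
for n in("wrist","top","side"):
    d[n]=snapshot(n)
pickle.dump(d,open("s2.pkl","wb"));print(d["o"]["ee_pos"],d["o"]["tool_rot"],d["o"]["ft_force"])
c=cv2.resize(d["side"]["color"][130:260,200:380],None,fx=3,fy=3,interpolation=cv2.INTER_CUBIC)
w=d["wrist"]["color"]
cv2.imwrite("pics/c2.png",c);cv2.imwrite("pics/w2.png",w)
E
```

```text
[0.4898 0.1375 0.1886] [-3.1415 -0.0003  1.5933] [-0.6939  0.0204 -1.6144]
```

View pics/w2.png

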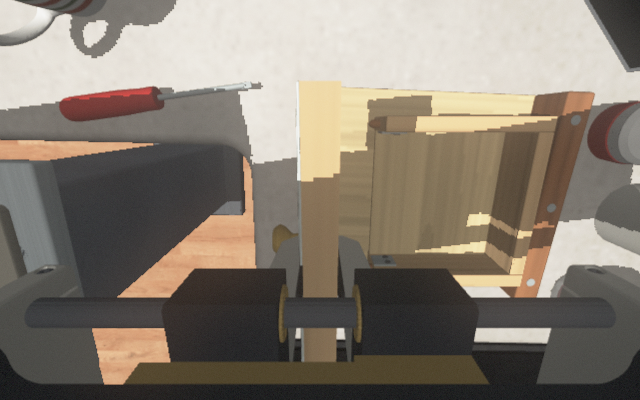

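View pics/c2.png

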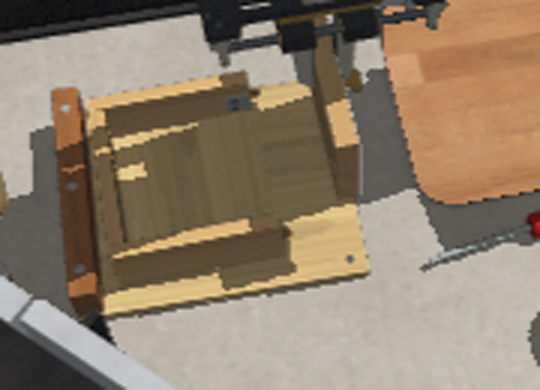

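The wrist view shows the held front's left end corners at about (299,81) and (339,82), and the drawer's left wall end near (378,124). The side crop shows the front hanging level over the board, with both dowels free.

```bash
python3 - <<'E'
from h import *
import pickle
np.set_printoptions(precision=4,suppress=True)
d=pickle.load(open("s2.pkl","rb"));o=d["o"];W=d["wrist"];T=d["top"];S=d["side"]
hsv=cv2.cvtColor(W["color"],cv2.COLOR_BGR2HSV)
m=cv2.inRange(hsv,(8,60,80),(25,255,255))
zt=o["ee_pos"][2]-.0686+.085
for u in range(303,337,6):
    v=np.where(m[60:130,u])[0].min()+60;print(u,v,wonz(o,W,u,v-.5,zt)[:2])
g=cv2.cvtColor(W["color"],cv2.COLOR_BGR2GRAY).astype(int)
for v in (100,130,160,200,240):
    r=np.where(m[v,285:350])[0]+285;print(v,r.min(),wonz(o,W,r.min()-.5,v,zt)[:2])
    k=340+np.argmax(np.abs(np.diff(g[v,332:348])))-8+1;print("   right",k,wonz(o,W,k-.5,v,zt)[:2])
# predicted pixel of held-front left hole & dowels in wrist, and reprojection of dowel estimate
def wproj(X):
    M=W["tool_from_camera"];R=Ro.from_euler("xyz",o["tool_rot"]).as_matrix()
    p=W["K"]@(M[:3,:3].T@(R.T@(np.array(X)-o["ee_pos"])-M[:3,3]));return p[:2]/p[2]
print("dowel L/R in wrist",wproj((.5389,.2149,.044)),wproj((.5415,.0585,.044)))
u0,v0=[int(a) for a in wproj((.5389,.2149,.044))]
e=cv2.resize(W["color"][v0-30:v0+30,u0-30:u0+50],None,fx=5,fy=5,interpolation=cv2.INTER_CUBIC)
p=proj(S,(.5389,.2149,.044)).astype(int);q=proj(S,(.5415,.0585,.044)).astype(int);print(p,q)
f=[cv2.resize(S["color"][a[1]-30:a[1]+30,a[0]-40:a[0]+40],None,fx=5,fy=5,interpolation=cv2.INTER_CUBIC) for a in(p,q)]
cv2.imwrite("pics/z.png",np.hstack([e,f[0]]));print(u0,v0)
E
```

```text
303 81 [0.4799 0.2316]
309 81 [0.4824 0.2317]
315 81 [0.485  0.2317]
321 81 [0.4875 0.2318]
327 81 [0.49   0.2318]
333 81 [0.4926 0.2319]
100 300 [0.4784 0.2238]
   right 342 [0.4965 0.2242]
130 300 [0.4785 0.2113]
   right 340 [0.4961 0.2117]
160 301 [0.4789 0.1981]
   right 340 [0.4967 0.1985]
200 301 [0.479  0.1792]
   right 347 [0.5008 0.1797]
240 302 [0.4796 0.1587]
   right 339 [0.4978 0.1591]
dowel L/R in wrist [372.3923 122.1643] [364.507  265.8442]
[296 207] [285 160]
372 122
```

View pics/z.png

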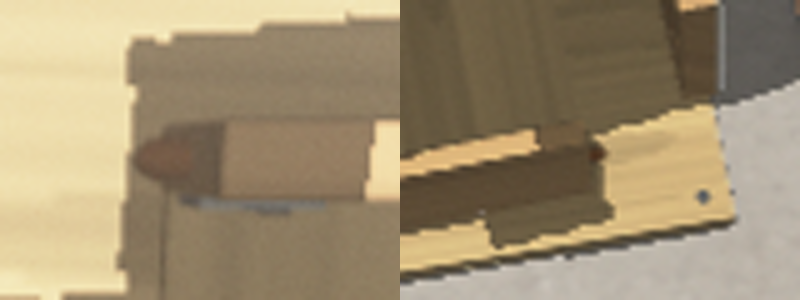

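The left dowel tip is at wrist pixel (369,124). The drawer's left wall runs level in the image, beside it.

```bash
python3 - <<'E'
from h import *
import pickle
np.set_printoptions(precision=4,suppress=True)
d=pickle.load(open("s2.pkl","rb"));o=d["o"];W=d["wrist"];S=d["side"]
print("tip",wonz(o,W,369,123.7,.044))
x0,y0=342,92
f=lambda u,v,z:wonz(o,W,x0+u/5-.4,y0+v/5-.4,z)
print("wall end top corners",f(222,118,.074),f(222,197,.074), "top mid should be y of dowel approx -? wall centre")
print("board corner near-left, px(343,88)",wonz(o,W,343,88,.014))
# side view crop c2 dowel tip L (290,233)/3+ (200,130)
print("side tip",onz(S,200+288/3,130+231/3,.044), onz(S,256+203/5-.4,177+154/5-.4,.044))
# side tip from z.png second: crop origin p-40,p-30
E
```

```text
tip [0.5357 0.2134 0.044 ]
wall end top corners [0.545  0.2211 0.074 ] [0.5462 0.2077 0.074 ] top mid should be y of dowel approx -? wall centre
board corner near-left, px(343,88) [0.5109 0.2485 0.014 ]
side tip [0.5387 0.2129 0.044 ] [0.5384 0.2143 0.044 ]
```

```bash
python3 - <<'E'
from plan import *
a=(.4897,.1369,.189,91.18);b=(.503,.1364,.189,91.2);c=(.503,.1364,.086,91.2)
plan([b]+lin(b,c,5)+[c,c,(.503,.1364,.0845,91.2),(.503,.1364,.0835,91.2)])
E
```

```text
slide [[-0.02, 0.26, 0.0], [-0.02, 0.26, 0.41], [-0.02, 0.26, 0.82], [-0.02, 0.26, 1.24], [-0.02, 0.26, 1.65], [-0.02, 0.26, 2.06], [-0.02, 0.26, 2.06], [-0.02, 0.26, 2.06], [-0.02, 0.26, 2.09], [-0.02, 0.26, 2.11]]
spin [0.0, 0.0, 0.0, 0.0, 0.0, 0.0, 0.0, 0.0, 0.0, 0.0]
end [5.028e-01 1.362e-01 8.350e-02 9.118e+01]
```

{"api": "arm_command", "payload": {
  "slide": [
    [-0.02,0.26,0.0],
    [-0.02,0.26,0.41],
    [-0.02,0.26,0.82],
    [-0.02,0.26,1.24],
    [-0.02,0.26,1.65],
    [-0.02,0.26,2.06],
    [-0.02,0.26,2.06],
    [-0.02,0.26,2.06],
    [-0.02,0.26,2.09],
    [-0.02,0.26,2.11]
  ],
  "spin": [0,0,0,0,0,0,0,0,0,0],
  "claw": [14,14,14,14,14,14,14,14,14,14]
}}

```text
time: 9.1
ee_pos: [0.5033, 0.1365, 0.0837]
tool_rot: [3.141, -0.0, 1.591]
ft_force: [1.0, 0.5, -0.3]
finger_gap: 0.192
finger_force: 40.0
```

```bash
python3 - <<'E'
from h import *
import pickle
np.set_printoptions(precision=4,suppress=True)
d={"o":get_obs()}
for n in("wrist","top","side"): d[n]=snapshot(n)
pickle.dump(d,open("s3.pkl","wb"));o=d["o"];print(o["ee_pos"],o["tool_rot"],o["ft_force"])
R=lambda a,k:cv2.resize(a,None,fx=k,fy=k,interpolation=cv2.INTER_CUBIC)
w=R(d["wrist"]["color"][0:150,260:460],4)
cv2.imwrite("pics/w3.png",w)
E
```

```text
[0.5033 0.1365 0.0837] [ 3.1406 -0.0001  1.5913] [ 1.0131  0.5311 -0.3217]
```

View pics/w3.png

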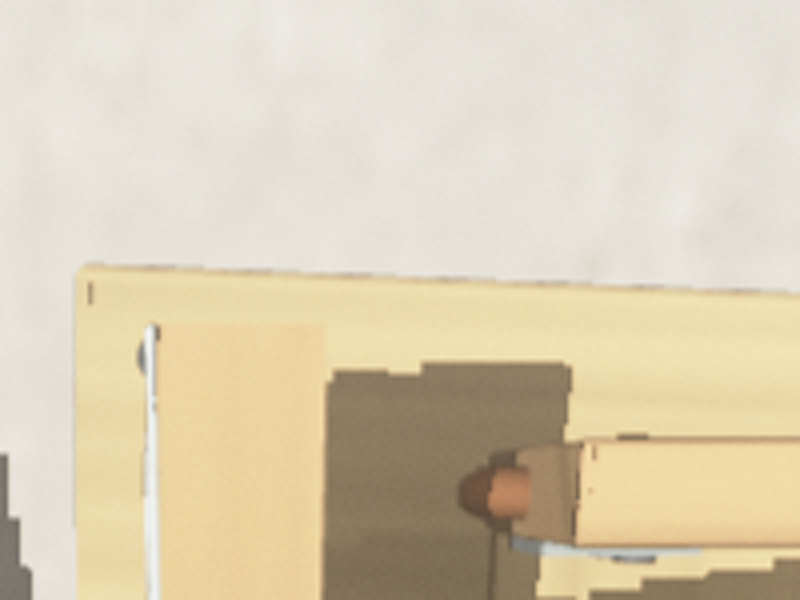

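The wrist crop shows the front's left end at v=325, u 157–325. The dowel tip is at (460,492), and the wall spans v 440–547 parallel to the tool.

```bash
python3 - <<'E'
from h import *
import pickle
np.set_printoptions(precision=4,suppress=True)
d=pickle.load(open("s3.pkl","rb"));o=d["o"];W=d["wrist"]
f=lambda u,v,z:wonz(o,W,260+u/4-.375,v/4-.375,z)
zt=o["ee_pos"][2]-.0686+.085
a=f(165,325,zt);b=f(318,325,zt);e=(a+b)/2;print("front end",a,b)
print("front face +x",f(325,390,zt),f(323,590,zt))
t=f(460,492,.044);w1=f(582,440,.074);w2=f(578,547,.074);w3=f(795,438,.074);w4=f(795,547,.074)
print("tip",t,"wall",w1,w2,(w1+w2)/2,"wall yaw",np.degrees(np.arctan2(*(w3-w1)[1::-1])),np.degrees(np.arctan2(*(w4-w2)[1::-1])))
ya=np.radians(1.2);X=np.array([np.cos(ya),np.sin(ya)]);Y=np.array([-np.sin(ya),np.cos(ya)])
hole=e[:2]-.017*Y
for n,q in(("tip",t),("wall",(w1+w2)/2)): print(n,"rel hole: x",(q[:2]-hole)@X,"y",(q[:2]-hole)@Y)
E
```

```text
front end [0.4927 0.2304 0.1001] [0.5089 0.2308 0.1001]
front face +x [0.5099 0.2243 0.1001] [0.5105 0.2032 0.1001]
tip [0.5355 0.2139 0.044 ] wall [0.5453 0.2208 0.074 ] [0.5462 0.2073 0.074 ] [0.5458 0.214  0.074 ] wall yaw 1.669876899389018 1.152355211719589
tip rel hole: x 0.03437752848954289 y -0.00046823218069330967
wall rel hole: x 0.04465021808354125 y -0.000502816661865958
```

{"api": "arm_command", "payload": {
  "slide": [
    [-0.01,0.04,0],
    [-0.01,0.1,0],
    [-0.01,0.18,0],
    [-0.01,0.26,0],
    [-0.01,0.34,0],
    [-0.01,0.4,0],
    [-0.01,0.44,0],
    [-0.01,0.46,0],
    [-0.01,0.46,0],
    [-0.01,0.46,0]
  ],
  "spin": [0,0,0,0,0,0,0,0,0,0],
  "claw": [14,14,14,14,14,14,14,14,14,14]
}}

```text
time: 10.5
ee_pos: [0.5258, 0.1364, 0.0831]
tool_rot: [-3.142, 0.0, 1.591]
ft_force: [-0.8, -0.1, -0.8]
finger_gap: 0.189
finger_force: 40.0
```

{"api": "arm_command", "payload": {
  "slide": [
    [0,0.01,0],
    [0,0.02,0],
    [0,0.03,0],
    [0,0.04,0],
    [0,0.05,0],
    [0,0.06,0],
    [0,0.07,0],
    [0,0.08,0],
    [0,0.08,0],
    [0,0.08,0]
  ],
  "spin": [0,0,0,0,0,0,0,0,0,0],
  "claw": [14,14,14,14,14,14,14,14,14,14]
}}

```text
time: 11.75
ee_pos: [0.5299, 0.1365, 0.0831]
tool_rot: [-3.142, -0.0, 1.591]
ft_force: [0.4, 0.2, -1.9]
finger_gap: 0.192
finger_force: 40.0
```

{"api": "arm_command", "payload": {
  "slide": [
    [0,0.01,0],
    [0,0.02,0],
    [0,0.03,0],
    [0,0.04,0],
    [0,0.05,0],
    [0,0.06,0],
    [0,0.07,0],
    [0,0.08,0],
    [0,0.08,0],
    [0,0.08,0]
  ],
  "spin": [0,0,0,0,0,0,0,0,0,0],
  "claw": [14,14,14,14,14,14,14,14,14,14]
}}

```text
time: 13.0
ee_pos: [0.5339, 0.1366, 0.0831]
tool_rot: [3.142, -0.0, 1.591]
ft_force: [-0.4, -0.5, -1.7]
finger_gap: 0.193
finger_force: 40.0
```

```bash
python3 - <<'E'
from h import *
d={"o":get_obs()}
for n in("wrist","top","side"): d[n]=snapshot(n)
R=lambda a,k:cv2.resize(a,None,fx=k,fy=k,interpolation=cv2.INTER_CUBIC)
w=R(d["wrist"]["color"][20:140,300:430],3); s=R(d["side"]["color"][140:240,220:320],3.6)
cv2.imwrite("pics/i1.png",np.hstack([w,s]))
E
```

```text
(no output)
```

View pics/i1.png

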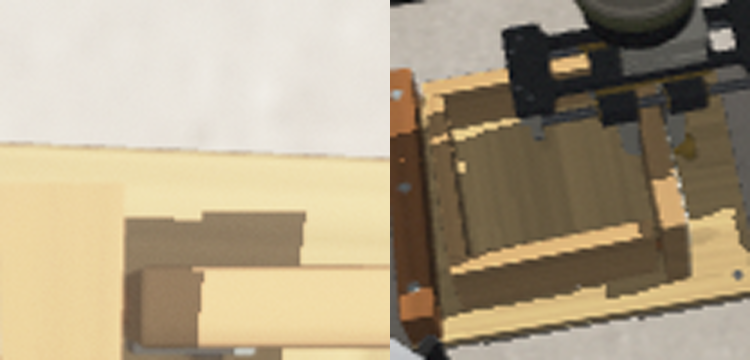

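The dowel is hidden in the hole and the wall end is now close to the front. No force has built up, so I continue.

{"api": "arm_command", "payload": {
  "slide": [
    [0,0.01,0],
    [0,0.02,0],
    [0,0.03,0],
    [0,0.04,0],
    [0,0.05,0],
    [0,0.06,0],
    [0,0.07,0],
    [0,0.08,0],
    [0,0.08,0],
    [0,0.08,0]
  ],
  "spin": [0,0,0,0,0,0,0,0,0,0],
  "claw": [14,14,14,14,14,14,14,14,14,14]
}}

```text
time: 14.4
ee_pos: [0.5379, 0.1367, 0.0831]
tool_rot: [-3.142, -0.0, 1.591]
ft_force: [-0.4, 0.6, -1.7]
finger_gap: 0.191
finger_force: 40.0
```

{"api": "arm_command", "payload": {
  "slide": [
    [0,0.01,0],
    [0,0.02,0],
    [0,0.03,0],
    [0,0.04,0],
    [0,0.05,0],
    [0,0.06,0],
    [0,0.06,0],
    [0,0.06,0],
    [0,0.06,0],
    [0,0.06,0]
  ],
  "spin": [0,0,0,0,0,0,0,0,0,0],
  "claw": [14,14,14,14,14,14,14,14,14,14]
}}

```text
time: 15.65
ee_pos: [0.54, 0.1368, 0.0828]
tool_rot: [-3.14, -0.0, 1.591]
ft_force: [-5.8, 0.4, 2.4]
finger_gap: 0.186
finger_force: 40.0
```

{"api": "arm_command", "payload": {
  "slide": [
    [0,0.01,0],
    [0,0.02,0],
    [0,0.03,0],
    [0,0.04,0],
    [0,0.05,0],
    [0,0.06,0],
    [0,0.07,0],
    [0,0.08,0],
    [0,0.08,0],
    [0,0.08,0]
  ],
  "spin": [0,0,0,0.04,0.08,0.12,0.16,0.2,0.2,0.2],
  "claw": [14,14,14,14,14,14,14,14,14,14]
}}

```text
time: 16.9
ee_pos: [0.5449, 0.1367, 0.083]
tool_rot: [-3.141, 0.0, 1.574]
ft_force: [-3.3, 2.3, -2.7]
finger_gap: 0.192
finger_force: 40.0
```

{"api": "arm_command", "payload": {
  "slide": [
    [0,0.01,0],
    [0,0.02,0],
    [0,0.03,0],
    [0,0.04,0],
    [0,0.05,0],
    [0,0.06,0],
    [0,0.06,0],
    [0,0.06,0],
    [0,0.06,0],
    [0,0.06,0]
  ],
  "spin": [0.04,0.08,0.12,0.16,0.2,0.24,0.24,0.24,0.24,0.24],
  "claw": [14,14,14,14,14,14,14,14,14,14]
}}

```text
time: 18.15
ee_pos: [0.548, 0.1368, 0.0832]
tool_rot: [3.141, -0.0, 1.553]
ft_force: [-3.4, 1.3, -2.9]
finger_gap: 0.194
finger_force: 40.0
```

```bash
python3 - <<'E'
from h import *
import pickle
np.set_printoptions(precision=4,suppress=True)
d={"o":get_obs()}
for n in("wrist","top","side"): d[n]=snapshot(n)
pickle.dump(d,open("s4.pkl","wb"));print(d["o"]["ee_pos"],d["o"]["ft_force"],d["o"]["torque"])
R=lambda a,k:cv2.resize(a,None,fx=k,fy=k,interpolation=cv2.INTER_CUBIC)
w=R(d["wrist"]["color"][20:140,300:500],4)
cv2.imwrite("pics/i2.png",w)
E
```

```text
[0.548  0.1368 0.0832] [-3.3963  1.3441 -2.9461] [0.2316 0.4675 0.1657]
```

View pics/i2.png

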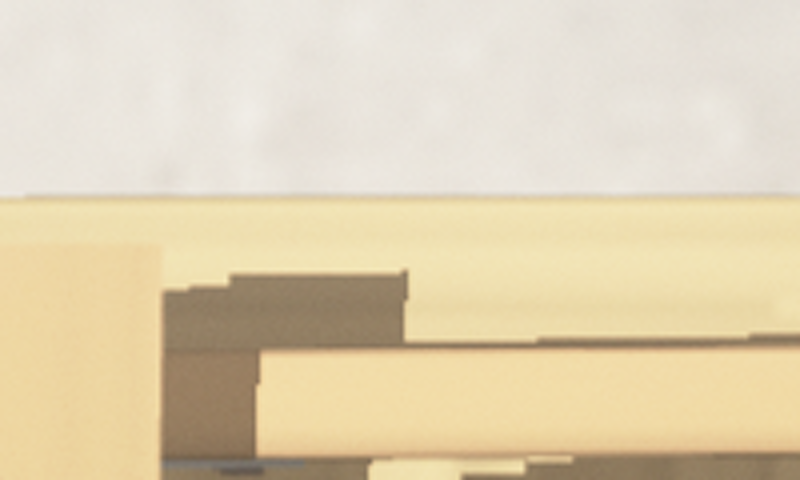

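The board edge is now level in the image, so the front is square to the fence. The drawer lags by under 1° and should square up against the fence.

{"api": "arm_command", "payload": {
  "slide": [
    [0,0.01,0],
    [0,0.015,0],
    [0,0.02,0],
    [0,0.025,0],
    [0,0.03,0],
    [0,0.035,0],
    [0,0.04,0],
    [0,0.04,0],
    [0,0.04,0],
    [0,0.04,0]
  ],
  "spin": [0,0,0,0,0,0,0,0,0,0],
  "claw": [14,14,14,14,14,14,14,14,14,14]
}}

```text
time: 19.55
ee_pos: [0.5498, 0.1368, 0.0831]
tool_rot: [-3.141, -0.0, 1.553]
ft_force: [-5.0, 0.1, 0.6]
finger_gap: 0.189
finger_force: 40.0
```

{"api": "arm_command", "payload": {
  "slide": [
    [0,0.005,0],
    [0,0.01,0],
    [0,0.015,0],
    [0,0.02,0],
    [0,0.02,0],
    [0,0.02,0],
    [0,0.02,0],
    [0,0.02,0],
    [0,0.02,0],
    [0,0.02,0]
  ],
  "spin": [0,0,0,0,0,0,0,0,0,0],
  "claw": [14,14,14,14,14,14,14,14,14,14]
}}

```text
time: 20.8
ee_pos: [0.5508, 0.1367, 0.0832]
tool_rot: [-3.141, 0.0, 1.553]
ft_force: [-5.2, 1.0, 0.2]
finger_gap: 0.189
finger_force: 40.0
```

{"api": "arm_command", "payload": {
  "slide": [
    [0,0.005,0],
    [0,0.01,0],
    [0,0.015,0],
    [0,0.02,0],
    [0,0.02,0],
    [0,0.02,0],
    [0,0.02,0],
    [0,0.02,0],
    [0,0.02,0],
    [0,0.02,0]
  ],
  "spin": [0,0,0,0,0,0,0,0,0,0],
  "claw": [14,14,14,14,14,14,14,14,14,14]
}}

```text
time: 22.05
ee_pos: [0.5514, 0.1367, 0.0831]
tool_rot: [-3.14, 0.0, 1.553]
ft_force: [-7.3, 0.5, 2.9]
finger_gap: 0.19
finger_force: 40.0
```

{"api": "arm_command", "payload": {
  "slide": [
    [0,0.005,0],
    [0,0.01,0],
    [0,0.015,0],
    [0,0.02,0],
    [0,0.02,0],
    [0,0.02,0],
    [0,0.02,0],
    [0,0.02,0],
    [0,0.02,0],
    [0,0.02,0]
  ],
  "spin": [0,0,0,0,0,0,0,0,0,0],
  "claw": [14,14,14,14,14,14,14,14,14,14]
}}

```text
time: 23.3
ee_pos: [0.5514, 0.1367, 0.083]
tool_rot: [-3.138, 0.0, 1.553]
ft_force: [-11.8, 1.0, 5.6]
finger_gap: 0.189
finger_force: 40.0
```

I have now viewed 11 pictures, one over the limit of 10, so I'll make the remaining checks numerically. First: is the drawer square to the board?

```bash
python3 - <<'E'
from h import *
import pickle
np.set_printoptions(precision=4,suppress=True)
def edges(d,tag):
    o=d["o"];W=d["wrist"];hsv=cv2.cvtColor(W["color"],cv2.COLOR_BGR2HSV).astype(int);g=W["color"].astype(int).sum(2)
    B=[];D=[]
    for u in range(370,480,4):
        sat=hsv[40:160,u,1]; vb=np.argmax(sat>60)+40          # board's left edge
        seg=np.diff(g[vb+20:vb+50,u]); k=vb+20+np.argmax(seg)+.5  # dark->light: outer edge of wall top
        B.append(wonz(o,W,u,vb-.5,.014)[:2]);D.append(wonz(o,W,u,k,.074)[:2])
    for n,L in(("board",B),("wall",D)):
        L=np.array(L);m=np.median(L[:,1]);L=L[abs(L[:,1]-m)<.004]
        p=np.polyfit(L[:,0],L[:,1],1);print(tag,n,len(L),"yaw",np.degrees(np.arctan(p[0])),"y",m,"res",np.std(L[:,1]-np.polyval(p,L[:,0])))
d4=pickle.load(open("s4.pkl","rb"));edges(d4,"before")
d={"o":get_obs()}
for n in("wrist","top","side"): d[n]=snapshot(n)
pickle.dump(d,open("s5.pkl","wb"));edges(d,"now");print(d["o"]["ft_force"],d["o"]["torque"],d["o"]["tool_rot"])
E
```

```text
before board 28 yaw -0.7497165014325065 y 0.24733625314656094 res 0.00018972657316202214
before wall 28 yaw -0.6893758821054192 y 0.2206957996019109 res 0.00013656795348286285
now board 28 yaw -1.0790924559622554 y 0.24764262751884175 res 1.716930969985325e-17
now wall 28 yaw -1.058792992041735 y 0.22010373642456532 res 1.3555421003113084e-17
[-11.7668   1.0281   5.6296] [0.1815 1.992  0.1277] [-3.1384  0.0003  1.5527]
```

The drawer and board edges are parallel and the front is at its seated distance, pressing at 11.8 N. I'll hold there.

{"api": "arm_command", "payload": {
  "slide": [
    [0,0,0],
    [0,0,0],
    [0,0,0],
    [0,0,0],
    [0,0,0],
    [0,0,0],
    [0,0,0],
    [0,0,0],
    [0,0,0],
    [0,0,0]
  ],
  "spin": [0,0,0,0,0,0,0,0,0,0],
  "claw": [14,14,14,14,14,14,14,14,14,14]
}}

```text
time: 24.7
ee_pos: [0.5515, 0.1366, 0.083]
tool_rot: [-3.138, 0.0, 1.553]
ft_force: [-11.9, 0.3, 5.1]
finger_gap: 0.195
finger_force: 40.0
```

{"api": "arm_command", "payload": {
  "slide": [
    [0,0,0],
    [0,0,0],
    [0,0,0],
    [0,0,0],
    [0,0,0],
    [0,0,0],
    [0,0,0],
    [0,0,0],
    [0,0,0],
    [0,0,0]
  ],
  "spin": [0,0,0,0,0,0,0,0,0,0],
  "claw": [14,14,14,14,14,14,14,14,14,14]
}}

```text
time: 25.95
ee_pos: [0.5514, 0.1367, 0.083]
tool_rot: [-3.138, 0.0, 1.553]
ft_force: [-12.2, 0.4, 4.5]
finger_gap: 0.193
finger_force: 40.0
```

{"api": "arm_command", "payload": {
  "slide": [
    [0,0,0],
    [0,0,0],
    [0,0,0],
    [0,0,0],
    [0,0,0],
    [0,0,0],
    [0,0,0],
    [0,0,0],
    [0,0,0],
    [0,0,0]
  ],
  "spin": [0,0,0,0,0,0,0,0,0,0],
  "claw": [14,14,14,14,14,14,14,14,14,14]
}}

```text
time: 27.2
ee_pos: [0.5514, 0.1367, 0.083]
tool_rot: [-3.138, 0.0, 1.553]
ft_force: [-12.8, 0.2, 5.9]
finger_gap: 0.188
finger_force: 40.0
```

{"api": "arm_command", "payload": {
  "slide": [
    [0,0,0],
    [0,0,0],
    [0,0,0],
    [0,0,0],
    [0,0,0],
    [0,0,0],
    [0,0,0],
    [0,0,0],
    [0,0,0],
    [0,0,0]
  ],
  "spin": [0,0,0,0,0,0,0,0,0,0],
  "claw": [14,14,14,14,14,14,14,14,14,14]
}}

```text
time: 28.45
ee_pos: [0.5514, 0.1367, 0.083]
tool_rot: [-3.138, 0.0, 1.553]
ft_force: [-12.5, 0.1, 6.0]
finger_gap: 0.193
finger_force: 40.0
```

```bash
python3 -c "
from bench import *
print(get_obs()['ft_force']);print(sign_off())"
```

```text
[-12.54719422   0.07093929   5.99801745]
the job is handed in; nothing more can be done
None
```

The front is on both dowels, pressed with the drawer against the fence at about 12 N for over 5 s and handed in still holding; I judged the closed joint and fence contact from position and force readings, and I viewed 11 pictures, one over the limit of 10.

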